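Shim the rocking hot plate

TASK

The twin hot plate rocks because its near right foot does not reach the worktop, and a wooden shim has been started under that foot. Pick up the hammer and drive the shim in with light taps on its thick end until it stops advancing and sits tight under the foot, without jacking the hot plate up or shoving it along, without touching the shim by hand and leaving the other things alone. Then lay the hammer back down flat on the open worktop.

Things in the scene. Friction and masses are not known exactly. Their poses are not given: they have to be found in the camera images.
- hob: white twin hot plate, loose, 5 kg give or take 10 %, body 280 mm deep (x) by 460 mm wide (y), underside 18, top 68, black plates 83 mm above the worktop; two front (-x) knobs stick out 27 mm. Origin at worktop level under its centre; x front to back, y to its left seen from the robot, z up. Four feet, 110 mm before/behind and 200 mm left/right of the origin; near right one short
- hob_corner (a point): point on the hot plate's top straight above the short foot (near right, at -110, -200 mm). That foot, a rubber dome of 24 mm diameter under the point, is screwed in too far: its lowest point hangs 5 to 9 mm above the worktop, how much is not known
- shim: plain wooden tapered shim, 110 mm long (y), 28 mm wide (x), 30 g, flat underside, 2 mm thick at the tip (+y end) rising evenly to 15.75 mm at the butt (-y end). Origin at the middle of its underside. It lies flat, right of the hot plate, tip 15 to 20 mm past the short foot's centre and pointing along the hot plate's y, not yet touching the foot
- shim_butt (a point): middle of the shim's thick end face, 8 mm above its underside; drive it along the shim's +y. It slides almost freely until it meets the foot, then within 1 to 3 mm the push needed climbs: at 5 N it is just tight, at 8 to 12 N well tight; above about 16 N the hot plate begins to lift or creep, and over 20 N bruises the soft wood. It stays where it is left
- hammer: light hammer, 300 g, lying on its side: steel head 84 mm long along its y, wooden handle 18 mm wide (y), 24 mm high, reaching along its -x to 209 mm. Origin on the worktop under the middle of the head; head and handle axes 13 mm above it. Round 26 mm face at the +y end, 42 mm from the handle's axis; narrow peen at the -y end. Centre of mass about 40 mm back from the head
- hammer_grip (a point): point on the handle's axis 55 mm back from the middle of the head, a good place to hold it (from above, across the 18 mm width)
- hammer_face (a point): centre of the round striking face
- bowl: bystander: blue bowl, 150 mm across, 65 mm high; origin under its middle
- pitcher: bystander: glass pitcher with lid, 110 mm across, 210 mm high, handle to its -y; origin under its middle
- spice_jar: bystander: plastic spice jar with flip-top cap, 46 mm across, 95 mm high; origin under its middle
- range_knob: bystander: loose round black range knob, 48 mm across, 27 mm high; origin under its middle
- mug: bystander: white mug, 80 mm across, 92 mm high; origin under its middle
- spare_shim: bystander: a spare shim of the same shape, lying by itself in front of the hot plate; leave it
There are look-alikes about, which are no part of the job. What is shaped like the hammer but pink is not meant. What is shaped like the shim but yellow is not meant.

How it is judged:
On the way, in this order (a step that is already met when the one before it is completed fails the run):
1. the held hammer touches the shim: first tap (contact force between the fingers and hammer above 2 N and contact force between hammer and shim above 0.1 N).
2. the hammer is drawn back from the shim (contact force between hammer and shim below 0.05 N and y of hammer_face in the frame of shim_butt below -0.003 m).
3. the held hammer taps the shim again (all of step 1).
4. the shim sits tight under the foot with the hammer away from it (contact force between shim and hob above 2 N and contact force between hammer and shim below 0.05 N and angle between hob's own z axis and vertical below 0.003 rad), for 0.3 s.
At the end, for the whole second after the job is handed in: the shim lies flat and still, pinched tight between worktop and foot with at least 2 N; the hot plate is level within 0.003 rad and within 6 mm of where it stood; the hammer lies flat on the worktop (head on the surface, tilt under 0.15 rad), still, released, clear of shim and hot plate (all of step 4 and distance of hob from where it was at the start of the episode below 0.006 m and angle between shim's own z axis and vertical below 0.05 rad and linear speed of shim below 0.01 m/s and height (world z) of hammer below 0.012 m and angle between hammer's own z axis and vertical below 0.15 rad and linear speed of hammer below 0.02 m/s and contact force between hammer and hob below 0.05 N and contact force between the fingers and hammer below 0.05 N); the robot touches nothing.
It fails at once if the hot plate is jacked up (tilted by more than 0.007 rad, about 1.4 mm at the foot) (angle between hob's own z axis and vertical above 0.007 rad).
It fails at once if the hot plate is shoved more than 12 mm (distance of hob from where it was at the start of the episode above 0.012 m).
It fails at once if a heavy blow: more than 20 N between hammer and shim (contact force between hammer and shim above 20 N).
It fails at once if the shim is touched by the robot's own fingers or arm (contact force between any of the arm, the fingers and shim above 0.5 N).
It fails at once if a bystander is moved by more than 30 mm (distance of any of bowl, pitcher, spice_jar, range_knob, mug, spare_shim from where it was at the start of the episode above 0.03 m).
It also fails if it takes over 48 s, if anything falls off the work surface, if the arm or the gripper's body presses on something with over 40 N, if the wrist force passes 120 N, or if a joint passes its speed limit or range.

ROBOT

A 7-joint arm with a two-finger parallel gripper is mounted at the origin on the work surface. World frame = base frame: x ahead of the robot, y to its left, z up, the work surface at z = 0. Lengths are in m, angles in rad, forces in N, time in s.
With the tool pointing down it reaches from about 0.425 to 0.95 m from the base axis. Payload 4.7 kg.
Tool frame: the origin (TCP) lies where the fingers leave the gripper's body, on its centre line; the fingertips stand 73 mm ahead of it and the grasp point (between the pads) lies 54 mm ahead of it; z points along the fingers, y is the direction in which the jaws open and shut (so a half turn about z gives the same grasp; the last joint's range is limited). The gripper opens to 85 mm and grips with 20 to 120 N. Pads are 22 mm wide; open, the fingers measure 114 mm over their backs; the gripper's body (76 mm by 85 mm) begins 54 mm behind the grasp point. The pads swing forward as they close: fully open they stand 13 mm farther back than shut.
Start: joints at [1.094, 0.469, -0.049, 1.532, 0.024, 1.141, -0.082], TCP at [0.292, -0.608, 0.304] pointing down, gripper open.
Joint ranges: [-2.59, 2.59], [-0.33, 1.99], [-1.39, 1.29], [0.1, 2.45], [-1.04, 4.18], [0.21, 1.99], [-2.66, 2.66]. Speed limits (rad/s): [2.57, 2.57, 3.14, 3.14, 3.14, 3.14, 3.14].

INTERFACE

Orientations are given as a unit quaternion [w, x, y, z].
In Python, from cell import arm gives the robot as it stands.
- The arm moves only by the tool step_arm, never from a script. Its argument "deltas" is a list of rows, each an object with "hand": the closure, from 0 (fully open) to 1 (shut); "linear": the shift along the tool's x, y, z in mm, a list of three; "spin": the turn about the tool's z in degrees. A call has 1 to 12 rows; each row shifts and turns the pose as measured when the row begins, along the tool's axes as they then stand; what a row does not reach is not made up. A row lasts 1/8 s, in which the tool goes at most 62.5 mm and 10.7 degrees, less where a joint would pass 70% of its speed; a pose out of reach is approached as far as the arm can. A call is refused whole if a number of a shift passes 62.5 or a number of a turn 10.7, either way. A call with a gripper value outside its range is refused whole. The fingers move at their own pace and stop on an object; "grip_force" is the grip in N (left out, the last holds). Time passes only in rows, so rows that do not move let the fingers close. It gives the time, the measured TCP pose, the force and the opening at its end, in the units of the state.
- arm.get_obs(): the state, without advancing time (a new reading comes with each control period).
- arm.read_camera(name): name is "side" or "top"; returns a dict with "frame" (400x640x3 uint8, red, green, blue), "range_z" (400x640 float32, m along the optical axis (not along the pixel's ray), 0 where there is no reading), "fx", "fy", "cx", "cy" (pixels), "origin" and "rotation" of the camera in the world. Camera axes: x right, y down, z forward; pixel columns grow to the right and rows downward; lengths in m; the calibration is good to about 2 mm. A picture is of the moment at which its call begins.
- arm.hand_in(): hands the job in, once; it reports no verdict.
The state is a dict: "time": time; "q": joint angles; "qvel": joint speeds; "tau": joint torques, N m; "tool_pos": TCP position; "ee_rot": TCP orientation; "wrist_force": force on the tool from outside, world axes, zero at the start; "wrist_torque": the same for the moment, N m; "opening": opening from 0.0 (shut) to 1.0 (fully open).
Only numpy, scipy, OpenCV 4.12 (cv2) and the standard library are available. Lean on these libraries where they do the work, as an engineer would, in place of code of your own. Each camera call takes 0.05 s, during which the arm holds its last target.

## Working session

There is one attempt and no reset: what is moved stays moved. The work goes in short steps, Python scripts to look and compute and a tool call to move; the robot and the scene stay as the last step left them, time stands still between calls to the robot, and variables do not carry over. Pictures are saved under pics/ and viewed, and the job is handed in when it is done.

Besides the shell and the picture viewer there is one more tool, called after ">>>" as name(argument=value, ...), one argument or row to a line, values as JSON. step_arm: Moves the arm, as the interface text tells. Its arguments: {"type":"object","properties":{"deltas":{"type":"array","items":{"type":"object","properties":{"hand":{"type":"number"},"linear":{"type":"array","items":{"type":"number"}},"spin":{"type":"number"}}}},"grip_force":{"type":"number"}},"required":["deltas"]}

```bash
ls; mkdir -p pics; python3 - <<'E'
from cell import arm
import cv2,numpy as np
print(arm.get_obs())
for n in("side","top"):
    c=arm.read_camera(n)
    cv2.imwrite(f"pics/{n}0.png",c["frame"][:,:,::-1])
    np.savez(f"/tmp/{n}0.npz",**c)
    print(n,c["fx"],c["fy"],c["cx"],c["cy"],c["origin"],c["rotation"])
E
```

```text
pics
{'time': 0.0, 'q': array([ 1.09408706,  0.46944877, -0.04859669,  1.53372632,  0.02409144,
        1.14097645, -0.08230569]), 'qvel': array([-0.00062813, -0.00044322,  0.00329067,  0.00258696,  0.00019609,
        0.00029458, -0.00172245]), 'tau': array([-4.61912223e-04, -5.10322881e+01, -4.70744655e-02, -2.37711436e+01,
        1.05640112e-02,  7.56708527e-03, -2.20843316e-05]), 'tool_pos': array([ 0.29209048, -0.60802841,  0.30284262]), 'ee_rot': array([-9.54512038e-04,  9.75034695e-01,  2.22050376e-01, -2.50338494e-04]), 'wrist_force': array([-0.54130466, -0.2436145 ,  0.55861251]), 'wrist_torque': array([ 0.02854078, -0.01609688,  0.01296137]), 'opening': 1.002254574430365}
side 373.3457513193621 373.3457513193621 319.2810992617834 193.58411879050095 [0.13112093 0.60434204 1.10063413] [ 0.08532876 -0.22018586  0.91603058 -0.32423012]
top 411.5010776287718 411.5010776287718 325.13916658720524 200.92187594927117 [ 0.3833728  -0.12311916  1.35258238] [-0.03746013  0.71091693 -0.70082479  0.04514944]
```

View pics/side0.png

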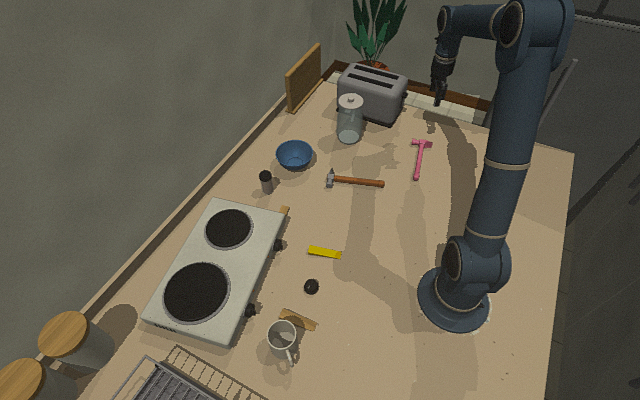

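View pics/top0.png

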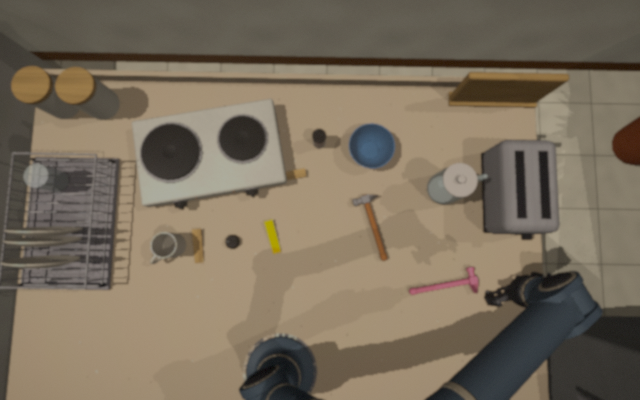

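```bash
cat > h.py <<'E'
import numpy as np,cv2
from scipy.spatial.transform import Rotation as R
def rot(q): return R.from_quat([q[1],q[2],q[3],q[0]]).as_matrix()
def cloud(c):
    z=c["range_z"]; v,u=np.mgrid[0:z.shape[0],0:z.shape[1]]
    P=np.stack([(u-c["cx"])/c["fx"]*z,(v-c["cy"])/c["fy"]*z,z],-1)
    return P@rot(c["rotation"]).T+c["origin"]
def ray(c,u,v,zw):
    d=rot(c["rotation"])@np.array([(u-c["cx"])/c["fx"],(v-c["cy"])/c["fy"],1.]); o=np.array(c["origin"])
    return o+d*(zw-o[2])/d[2]
def proj(c,p):
    q=rot(c["rotation"]).T@(np.array(p)-c["origin"]); return q[0]/q[2]*c["fx"]+c["cx"],q[1]/q[2]*c["fy"]+c["cy"]
def crop(c,u0,u1,v0,v1,s,fn):
    cv2.imwrite(fn,cv2.resize(c["frame"][v0:v1,u0:u1,::-1],None,fx=s,fy=s,interpolation=cv2.INTER_CUBIC))
E
python3 - <<'E'
from h import *
for n in("side","top"):
    c=dict(np.load(f"/tmp/{n}0.npz")); P=cloud(c)
    for uv in ([(299,174),(372,222),(362,200),(240,140),(330,300),(460,180)] if n=="top" else [(286,210),(360,182),(331,179),(228,228)]):
        print(n,uv,P[uv[1],uv[0]].round(4))
c=dict(np.load("/tmp/top0.npz")); crop(c,270,400,90,265,4.5 if 0 else 3.4,"pics/t1.png")
c=dict(np.load("/tmp/side0.npz")); crop(c,230,400,150,280,4.6,"pics/s1.png")
E
```

```text
side (286, 210) [ 0.6219 -0.0515  0.0167]
side (360, 182) [ 0.4366 -0.2963  0.0149]
side (331, 179) [ 0.5403 -0.2546  0.0219]
side (228, 228) [0.7258 0.1372 0.0813]
top (299, 174) [ 0.629  -0.0491  0.013 ]
top (372, 222) [ 0.4732 -0.2892  0.0231]
top (362, 200) [ 0.5454 -0.2574  0.0148]
top (240, 140) [0.7236 0.1365 0.0768]
top (330, 300) [ 0.222  -0.1567  0.0045]
top (460, 180) [ 0.5824 -0.5139  0.2122]
```

View pics/t1.png

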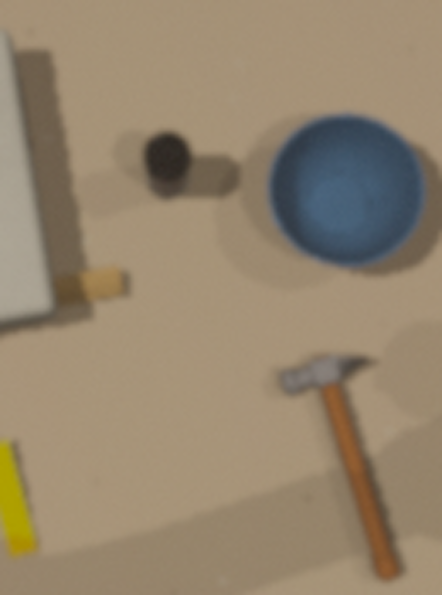

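View pics/s1.png

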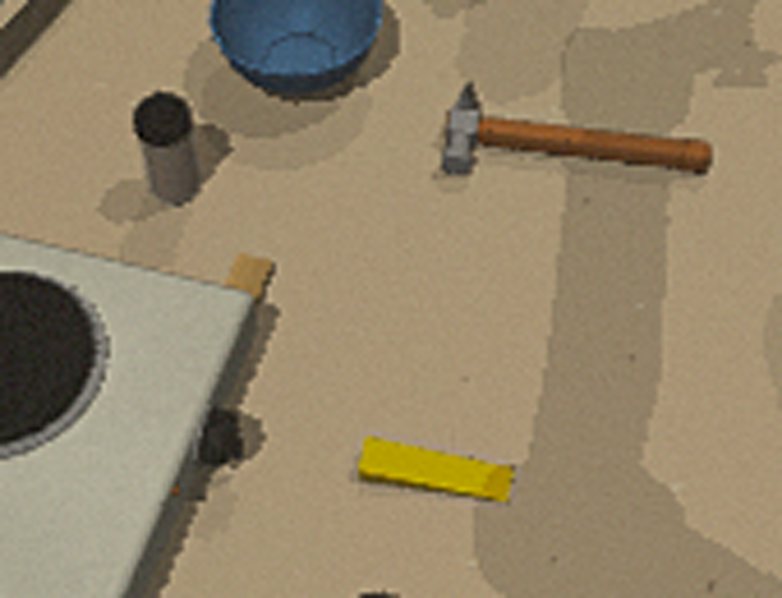

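```bash
cat >> h.py <<'E'
def rect(P,mask):
    m,(a,b),ang=cv2.minAreaRect(P[mask][:,:2].astype(np.float32)*1000)
    bx=cv2.boxPoints((m,(a,b),ang)); return m,(a,b),ang,bx
def comp(mask,seed):
    n,l=cv2.connectedComponents(mask.astype(np.uint8)); return l==l[seed[1],seed[0]]
E
python3 - <<'E'
from h import *
for n in("top","side"):
    c=dict(np.load(f"/tmp/{n}0.npz")); P=cloud(c); f=c["frame"].astype(int); hsv=cv2.cvtColor(c["frame"],cv2.COLOR_RGB2HSV)
    t=(P[...,0]>.35)&(P[...,0]<.5)&(P[...,1]>-.2)&(P[...,1]<0)&(abs(P[...,2])<.012)
    print(n,"table z",np.median(P[t][:,2]))
    m=(P[...,2]>.05)&(P[...,2]<.11)&(P[...,0]>.5)&(P[...,0]<.95)&(P[...,1]>-.09)&(P[...,1]<.45)
    m=comp(m,(200,150) if n=="top" else (228,228))
    # drop knobs
    w=m&(hsv[...,1]<60)&(hsv[...,2]>110)
    r=rect(P,comp(w,(205,120) if n=="top" else (255,250)) if 0 else w); print("hob",r[0],r[1],r[2],"\n",r[3].round(1))
    # shim
    s=(hsv[...,0]>10)&(hsv[...,0]<22)&(hsv[...,1]>95)&(P[...,0]>.58)&(P[...,0]<.68)&(P[...,1]>-.12)&(P[...,1]<0)&(hsv[...,2]>90)
    print("shim",s.sum()); r=rect(P,s); print(r[0],r[1],r[2],"\n",r[3].round(1), P[s][:,2].min(),P[s][:,2].max())
    # handle
    h=(hsv[...,0]<14)&(hsv[...,1]>140)&(P[...,0]>.3)&(P[...,0]<.6)&(P[...,1]>-.4)&(P[...,1]<-.2)
    r=rect(P,h); print("handle",h.sum(),r[0],r[1],r[2],"\n",r[3].round(1),np.median(P[h][:,2]))
    g=(P[...,0]>.5)&(P[...,0]<.6)&(P[...,1]>-.34)&(P[...,1]<-.2)&(P[...,2]>.010)&(hsv[...,1]<80)
    r=rect(P,g); print("head",g.sum(),r[0],r[1],r[2],"\n",r[3].round(1))
E
```

```text
top table z -0.0006408700226978592
hob (690.6058349609375, 238.5411376953125) (283.2802734375, 457.64105224609375) 10.434677124023438 
 [[509.9 437.9]
 [592.8 -12.1]
 [871.3  39.2]
 [788.5 489.2]]
shim 181
(633.5806884765625, -38.52941131591797) (32.45478439331055, 65.54330444335938) 11.634931564331055 
 [[611.1  -9.7]
 [624.3 -73.9]
 [656.1 -67.4]
 [642.9  -3.2]] -0.005431103997821207 0.019892105515671554
handle 111 (443.385009765625, -300.7376708984375) (182.57620239257812, 14.692230224609375) 17.095773696899414 
 [[ 354.  -320.6]
 [ 358.3 -334.6]
 [ 532.8 -280.9]
 [ 528.5 -266.9]] 0.024586983905403814
head 164 (550.8798217773438, -268.1550598144531) (29.265487670898438, 83.52074432373047) 13.099203109741211 
 [[ 527.2 -230.8]
 [ 546.1 -312.1]
 [ 574.6 -305.5]
 [ 555.7 -224.2]]
side table z 0.0009933004985422933
hob (687.4022216796875, 240.98558044433594) (282.12213134765625, 459.5364990234375) 10.602724075317383 
 [[506.5 440.9]
 [591.  -10.8]
 [868.3  41.1]
 [783.8 492.8]]
shim 65
(636.8796997070312, -54.90313720703125) (35.24662399291992, 43.71065139770508) 87.7317123413086 
 [[614.3 -71.6]
 [658.  -73.4]
 [659.4 -38.2]
 [615.7 -36.4]] -0.00033172071938558645 0.019303404297981164
handle 148 (443.9735107421875, -295.52130126953125) (188.5078887939453, 19.980215072631836) 17.707860946655273 
 [[ 351.1 -314.7]
 [ 357.2 -333.7]
 [ 536.8 -276.4]
 [ 530.7 -257.3]] 0.021996747965474572
head 102 (547.8446044921875, -262.61968994140625) (24.14785385131836, 86.34464263916016) 18.74755859375 
 [[ 522.5 -225.6]
 [ 550.3 -307.4]
 [ 573.2 -299.6]
 [ 545.4 -217.9]]
```

>>> step_arm(
  deltas=[
    {"hand": 0,"linear": [41,-26,0],"spin": 0},
    {"hand": 0,"linear": [41,-26,0],"spin": 0},
    {"hand": 0,"linear": [41,-26,10],"spin": 0},
    {"hand": 0,"linear": [41,-26,15],"spin": 0},
    {"hand": 0,"linear": [41,-26,20],"spin": 0},
    {"hand": 0,"linear": [41,-26,20],"spin": 0},
    {"hand": 0,"linear": [30,-20,20],"spin": 0},
    {"hand": 0,"linear": [0,0,0],"spin": 0},
  ],
)

```text
time: 1.1
tool_pos: [0.468, -0.3212, 0.2121]
ee_rot: [-0.003, 0.975, 0.221, -0.002]
wrist_force: [0.2, 0.3, 0.6]
opening: 0.999
```

```bash
cat > m.py <<'E'
import sys
from h import *
from cell import arm
def st():
    o=arm.get_obs(); Rm=rot(o["ee_rot"]); p=np.array(o["tool_pos"])
    yaw=np.degrees(np.arctan2(Rm[1,0],Rm[0,0]))
    print("t %.2f"%o["time"],"p",(p*1000).round(1),"yaw %.2f"%yaw,"z",Rm[:,2].round(4),"F",np.array(o["wrist_force"]).round(2),"T",np.array(o["wrist_torque"]).round(3),"op %.3f"%o["opening"])
    return o,Rm,p,yaw
def to(x,y,z,yaw):
    o,Rm,p,w=st(); print("tool delta mm",(Rm.T@(np.array([x,y,z])-p*1000)).round(1),"spin %.1f"%(w-yaw))
if __name__=="__main__":
    a=list(map(float,sys.argv[1:]))
    to(*a) if a else st()
E
python3 m.py 498.5 -281 150 17.4
```

```text
t 1.10 p [ 468.  -321.2  212.1] yaw 25.54 z [-0.0047  0.0043 -1.    ] F [0.23 0.3  0.58] T [-0.015  0.011 -0.06 ] op 0.999
tool delta mm [ 45.  -22.8  62.1] spin 8.1
```

>>> step_arm(
  deltas=[
    {"hand": 0,"linear": [23,-11,25],"spin": 4},
    {"hand": 0,"linear": [23,-11,25],"spin": 4},
    {"hand": 0,"linear": [0,0,10],"spin": 0.5},
    {"hand": 0,"linear": [0,0,0],"spin": 0},
  ],
)

```text
time: 1.6
tool_pos: [0.5001, -0.2873, 0.1517]
ee_rot: [-0.0, 0.99, 0.143, -0.002]
wrist_force: [-0.4, 0.4, 0.3]
opening: 1.004
```

```bash
python3 m.py 498.5 -281 100 17.4; python3 - <<'E'
from m import *
for n,b in(("top",(300,440,140,270)),("side",(290,410,120,220))):
    c=arm.read_camera(n); crop(c,*b,5,f"pics/{n}2.png"); np.savez(f"/tmp/{n}2.npz",**c)
E
```

```text
t 1.60 p [ 500.1 -287.3  151.7] yaw 16.48 z [-4.5e-03 -2.0e-04 -1.0e+00] F [-0.4   0.45  0.32] T [-0.09   0.073 -0.053] op 1.004
tool delta mm [ 0.4 -6.5 51.7] spin -0.9
```

View pics/top2.png

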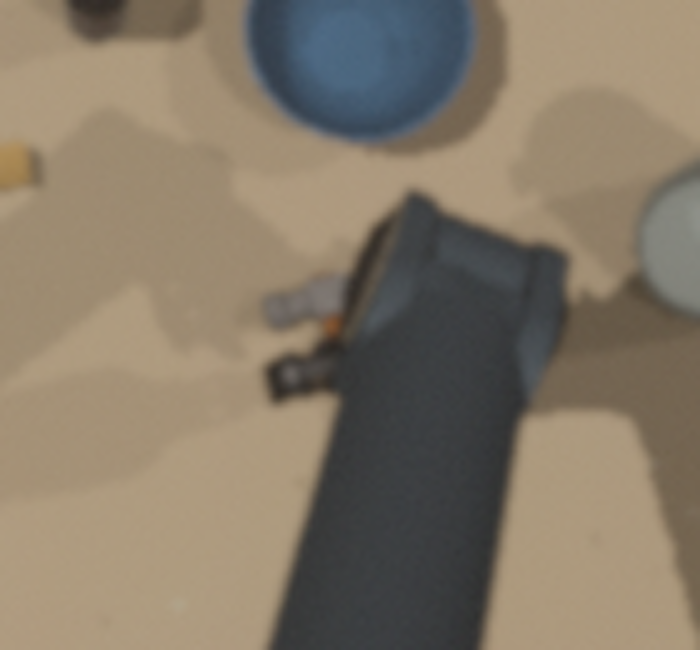

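View pics/side2.png

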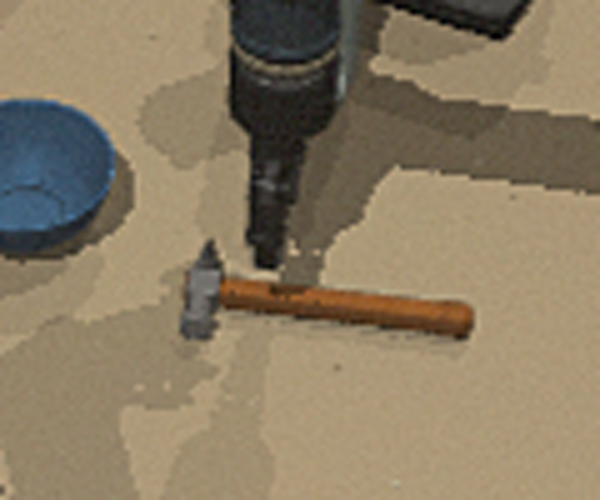

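>>> step_arm(
  deltas=[
    {"hand": 0,"linear": [0,-6.5,20],"spin": -0.9},
    {"hand": 0,"linear": [0,0,20],"spin": 0},
    {"hand": 0,"linear": [0,0,10],"spin": 0},
    {"hand": 0,"linear": [0,0,0],"spin": 0},
  ],
)

```text
time: 2.2
tool_pos: [0.4987, -0.2867, 0.106]
ee_rot: [0.003, 0.989, 0.148, 0.002]
wrist_force: [0.1, 0.8, -0.2]
opening: 1.002
```

```bash
python3 m.py 498.5 -281 78 17.4
```

```text
t 2.20 p [ 498.7 -286.7  106. ] yaw 17.06 z [ 0.0043 -0.0062 -1.    ] F [ 0.09  0.78 -0.2 ] T [-0.028  0.032  0.038] op 1.002
tool delta mm [ 1.4 -5.7 28. ] spin -0.3
```

>>> step_arm(
  deltas=[
    {"hand": 0,"linear": [1,-5.7,10],"spin": 0},
    {"hand": 0,"linear": [0,0,0],"spin": 0},
  ],
)

```text
time: 2.45
tool_pos: [0.4984, -0.2812, 0.0967]
ee_rot: [0.004, 0.989, 0.148, 0.003]
wrist_force: [0.2, 0.9, 0.3]
opening: 1.0
```

```bash
python3 m.py 498.5 -281 78 17.4
```

```text
t 2.45 p [ 498.4 -281.2   96.7] yaw 17.03 z [ 0.0063 -0.0072 -1.    ] F [0.17 0.9  0.35] T [-0.017  0.044 -0.003] op 1.000
tool delta mm [ 0.1 -0.4 18.7] spin -0.4
```

>>> step_arm(
  deltas=[
    {"hand": 0,"linear": [0,0,10],"spin": 0},
    {"hand": 0,"linear": [0,0,8],"spin": -0.4},
    {"hand": 0,"linear": [0,0,0],"spin": 0},
  ],
)

```text
time: 2.82
tool_pos: [0.4989, -0.2813, 0.0778]
ee_rot: [0.004, 0.988, 0.152, 0.003]
wrist_force: [0.1, 0.2, 0.2]
opening: 0.996
```

```bash
python3 m.py 498.5 -281 78 17.4
```

```text
t 2.83 p [ 498.9 -281.3   77.8] yaw 17.49 z [ 0.007  -0.0076 -0.9999] F [0.09 0.25 0.2 ] T [0.01  0.021 0.02 ] op 0.996
tool delta mm [-0.3 -0.4 -0.2] spin 0.1
```

>>> step_arm(
  deltas=[
    {"hand": 0.4,"linear": [0,0,0],"spin": 0},
    {"hand": 0.7,"linear": [0,0,0],"spin": 0},
    {"hand": 1,"linear": [0,0,0],"spin": 0},
    {"hand": 1,"linear": [0,0,0],"spin": 0},
    {"hand": 1,"linear": [0,0,0],"spin": 0},
    {"hand": 1,"linear": [0,0,0],"spin": 0},
  ],
  grip_force=90,
)

```text
time: 3.58
tool_pos: [0.4992, -0.2816, 0.0785]
ee_rot: [0.005, 0.988, 0.152, 0.003]
wrist_force: [-0.2, 0.3, -0.4]
opening: 0.186
```

```bash
python3 m.py 498.5 -281 78 17.4
```

```text
t 3.58 p [ 499.2 -281.6   78.5] yaw 17.48 z [ 0.0077 -0.0081 -0.9999] F [-0.16  0.29 -0.42] T [ 0.097 -0.058  0.049] op 0.186
tool delta mm [-0.5 -0.8  0.5] spin 0.1
```

>>> step_arm(
  deltas=[
    {"hand": 1,"linear": [0,0,-15],"spin": 0},
    {"hand": 1,"linear": [0,0,-15],"spin": 2},
    {"hand": 1,"linear": [0,-30,0],"spin": 3},
    {"hand": 1,"linear": [0,-35,0],"spin": 2},
    {"hand": 1,"linear": [0,-35,0],"spin": 0},
    {"hand": 1,"linear": [0,-20,0],"spin": 0},
    {"hand": 1,"linear": [0,0,0],"spin": 0},
  ],
)

```text
time: 4.45
tool_pos: [0.4741, -0.1617, 0.1137]
ee_rot: [0.005, 0.996, 0.085, 0.006]
wrist_force: [-0.0, -1.1, -2.9]
opening: 0.187
```

```bash
python3 m.py 597 -160 100 10.5
```

```text
t 4.45 p [ 474.1 -161.7  113.7] yaw 9.77 z [ 0.0123 -0.0097 -0.9999] F [-0.   -1.06 -2.88] T [-0.042  0.051  0.04 ] op 0.187
tool delta mm [121.3  19.   15.2] spin -0.7
```

>>> step_arm(
  deltas=[
    {"hand": 1,"linear": [35,6,0],"spin": -0.7},
    {"hand": 1,"linear": [40,7,0],"spin": 0},
    {"hand": 1,"linear": [35,6,0],"spin": 0},
    {"hand": 1,"linear": [10,0,0],"spin": 0},
    {"hand": 1,"linear": [0,0,0],"spin": 0},
  ],
)

```text
time: 5.08
tool_pos: [0.5984, -0.1656, 0.1179]
ee_rot: [0.007, 0.996, 0.087, 0.006]
wrist_force: [-0.3, 0.2, -2.1]
opening: 0.189
```

```bash
python3 m.py 597 -160 82 10.5; python3 - <<'E'
from m import *
for n,b in(("top",(270,400,110,230)),("side",(240,380,140,250))):
    c=arm.read_camera(n); crop(c,*b,5,f"pics/{n}3.png"); np.savez(f"/tmp/{n}3.npz",**c)
E
```

```text
t 5.08 p [ 598.4 -165.6  117.9] yaw 9.93 z [ 0.0139 -0.0136 -0.9998] F [-0.26  0.18 -2.11] T [0.043 0.103 0.019] op 0.189
tool delta mm [-0.9 -6.3 35.7] spin -0.6
```

View pics/top3.png

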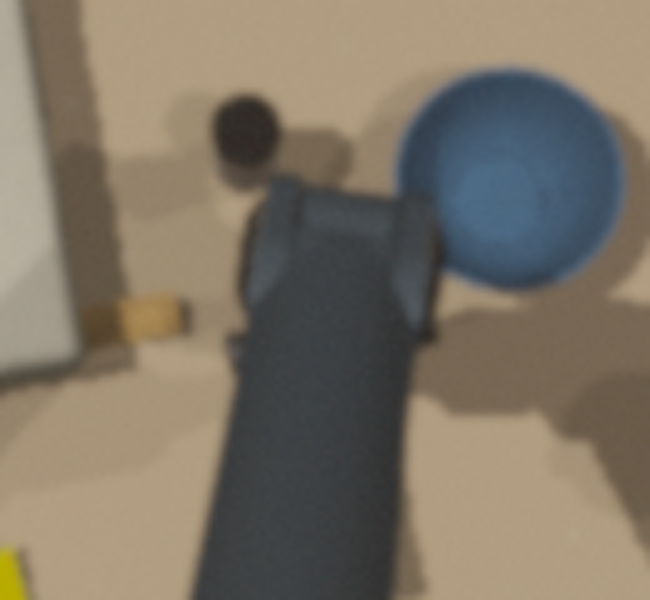

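View pics/side3.png

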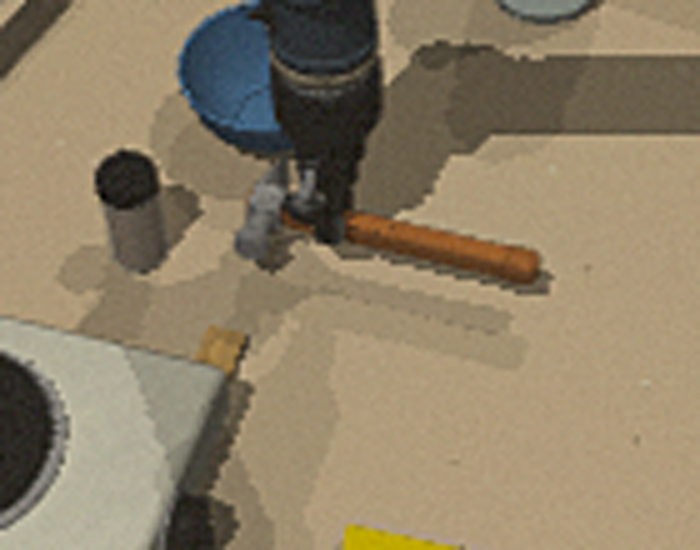

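```bash
cat > ham.py <<'E'
from m import *
def ham(c,lo,hi):
    P=cloud(c); hsv=cv2.cvtColor(c["frame"],cv2.COLOR_RGB2HSV)
    box=((P>lo)&(P<hi)).all(-1)
    h=box&(hsv[...,0]<14)&(hsv[...,1]>140)&(P[...,2]>.012)
    Q=P[h]; m=np.median(Q,0); u=np.linalg.svd(Q-Q.mean(0),full_matrices=False)[2][0]; u*=np.sign(u[0])
    t=(Q-Q.mean(0))@u
    print("handle n",len(Q),"c",Q.mean(0).round(4),"dir",u.round(3),"yaw %.1f pitch %.1f"%(np.degrees(np.arctan2(u[1],u[0])),np.degrees(np.arcsin(u[2]))),"ends",(Q.mean(0)+u*t.min()).round(4),(Q.mean(0)+u*t.max()).round(4))
    return P,hsv,box
if __name__=="__main__":
    import sys
    c=dict(np.load(sys.argv[1])); 
    P,hsv,box=ham(c,np.array([.38,-.28,.01]),np.array([.72,-.08,.09]))
    g=box&(hsv[...,1]<70)&(P[...,2]>.02)&(P[...,2]<.075)&(P[...,0]>.63)
    Q=P[g]
    print("head n",len(Q),Q.min(0).round(4),Q.max(0).round(4)); r=rect(P,g); print(r[:3],r[3].round(1))
    for y0 in np.arange(-.22,-.1,.015):
        s=Q[(Q[:,1]>y0)&(Q[:,1]<y0+.015)]
        if len(s): print(y0.round(3),len(s),"x",s[:,0].min().round(4),s[:,0].max().round(4),"z",s[:,2].min().round(4),s[:,2].max().round(4))
E
python3 ham.py /tmp/side3.npz
```

```text
handle n 105 c [ 0.5174 -0.1756  0.0596] dir [ 0.984  0.178 -0.027] yaw 10.3 pitch -1.6 ends [ 0.447  -0.1884  0.0615] [ 0.631  -0.155   0.0565]
head n 165 [ 0.6312 -0.2338  0.0207] [ 0.7199 -0.099   0.074 ]
((686.1534423828125, -168.46481323242188), (92.55408477783203, 122.91041564941406), 11.520966529846191) [[ 628.5 -117.5]
 [ 653.1 -237.9]
 [ 743.8 -219.4]
 [ 719.2  -99. ]]
-0.22 8 x 0.6813 0.7156 z 0.0358 0.0614
-0.205 4 x 0.6522 0.6566 z 0.0628 0.0706
-0.19 14 x 0.6432 0.6612 z 0.0615 0.0708
-0.175 20 x 0.6403 0.6613 z 0.062 0.0693
-0.16 27 x 0.636 0.6608 z 0.0469 0.0701
-0.145 20 x 0.6362 0.6591 z 0.0546 0.0686
-0.13 41 x 0.6312 0.7197 z 0.0207 0.0702
-0.115 19 x 0.6494 0.7199 z 0.0223 0.074
```

```bash
python3 - <<'E'
from m import *
c=dict(np.load("/tmp/side3.npz"));s=dict(np.load("/tmp/side0.npz"))
for uv in((281.6,205.2),(289.6,207.4)): print(ray(c,*uv,.01575+.001).round(4))
c=dict(np.load("/tmp/top3.npz"))
crop(c,280,315,165,185,20,"pics/t3z.png"); crop(dict(np.load("/tmp/side3.npz")),275,305,180,220,15,"pics/s3z.png")
E
```

```text
[ 0.6474 -0.0631  0.0168]
[ 0.6161 -0.0675  0.0168]
```

View pics/t3z.png

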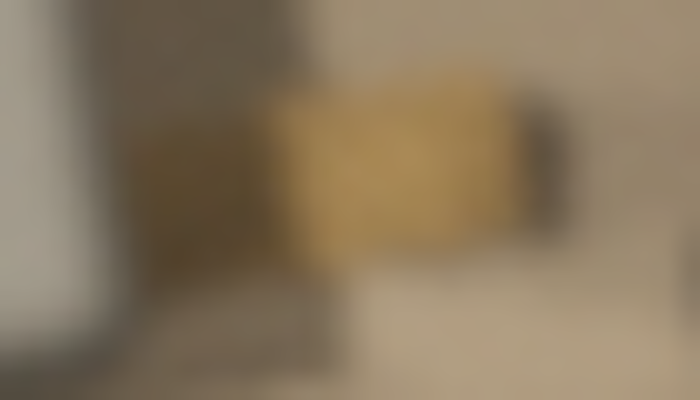

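View pics/s3z.png

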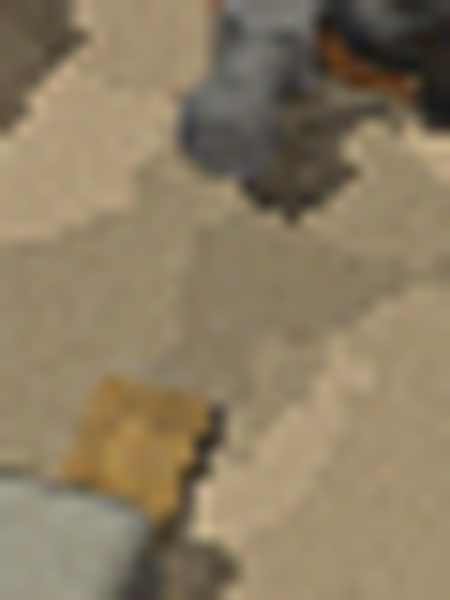

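```bash
python3 - <<'E'
from m import *
c=dict(np.load("/tmp/side3.npz"));t=dict(np.load("/tmp/top3.npz"))
for uv in((281.5,204.5),(288.8,206.2)): print("side",ray(c,*uv,.0168).round(4))
for uv in((305.75,168.25),(305.75,176.75)): print("top",ray(t,*uv,.0152).round(4))
# face circle in side: zoom centre (228,130) => px
print("face px",228/15-.5+275,130/15-.5+180)
P=cloud(c); print(P[186:192,287:293].reshape(-1,3)[::5].round(4))
E
```

```text
side [ 0.6494 -0.0656  0.0168]
side [ 0.6215 -0.0709  0.0168]
top [ 0.6482 -0.0711  0.0152]
top [ 0.6197 -0.0717  0.0152]
face px 289.7 188.16666666666666
[[ 0.6857 -0.1643 -0.0015]
 [ 0.6362 -0.1266  0.0643]
 [ 0.6383 -0.1226  0.0618]
 [ 0.6396 -0.1173  0.061 ]
 [ 0.6463 -0.1198  0.0491]
 [ 0.6493 -0.117   0.0447]
 [ 0.6735 -0.1434 -0.0028]
 [ 0.6341 -0.12    0.044 ]]
```

>>> step_arm(
  deltas=[
    {"hand": 1,"linear": [0,0,15],"spin": -0.4},
    {"hand": 1,"linear": [0,0,12],"spin": 0},
    {"hand": 1,"linear": [0,0,6],"spin": 0},
    {"hand": 1,"linear": [0,0,0],"spin": 0},
  ],
)

```text
time: 5.68
tool_pos: [0.5944, -0.1669, 0.0814]
ee_rot: [0.007, 0.996, 0.089, 0.003]
wrist_force: [-0.3, 0.9, -2.5]
opening: 0.182
```

```bash
python3 m.py 598 -166 83 10.5; python3 - <<'E'
from m import *
for n,b in(("side",(240,380,140,250)),):
    c=arm.read_camera(n); crop(c,*b,5,f"pics/{n}4.png"); np.savez(f"/tmp/{n}4.npz",**c)
E
sed -i 's/-.08,.09/-.08,.06/' ham.py; python3 ham.py /tmp/side4.npz
```

```text
t 5.67 p [ 594.4 -166.9   81.4] yaw 10.24 z [ 0.0082 -0.0134 -0.9999] F [-0.26  0.92 -2.53] T [-0.02   0.034  0.036] op 0.182
tool delta mm [ 3.7 -0.3 -1.6] spin -0.3
handle n 105 c [ 0.5134 -0.1775  0.024 ] dir [ 0.983  0.18  -0.017] yaw 10.4 pitch -1.0 ends [ 0.4402 -0.191   0.0253] [ 0.6325 -0.1557  0.0219]
head n 119 [ 0.6306 -0.2227  0.0208] [ 0.7198 -0.0968  0.0598]
((670.3998413085938, -155.43605041503906), (129.48501586914062, 86.70646667480469), 82.30904388427734) [[ 618.8 -213.8]
 [ 704.7 -225.4]
 [ 722.   -97.1]
 [ 636.1  -85.5]]
-0.22 8 x 0.6807 0.7056 z 0.0329 0.0571
-0.205 3 x 0.6493 0.6577 z 0.0264 0.0329
-0.19 10 x 0.6428 0.6561 z 0.0267 0.0326
-0.175 21 x 0.6357 0.658 z 0.0237 0.0325
-0.16 25 x 0.6307 0.6574 z 0.0208 0.0328
-0.145 14 x 0.6339 0.6487 z 0.0222 0.03
-0.13 19 x 0.6306 0.7194 z 0.0213 0.0431
-0.115 15 x 0.717 0.7198 z 0.0221 0.0598
```

View pics/side4.png

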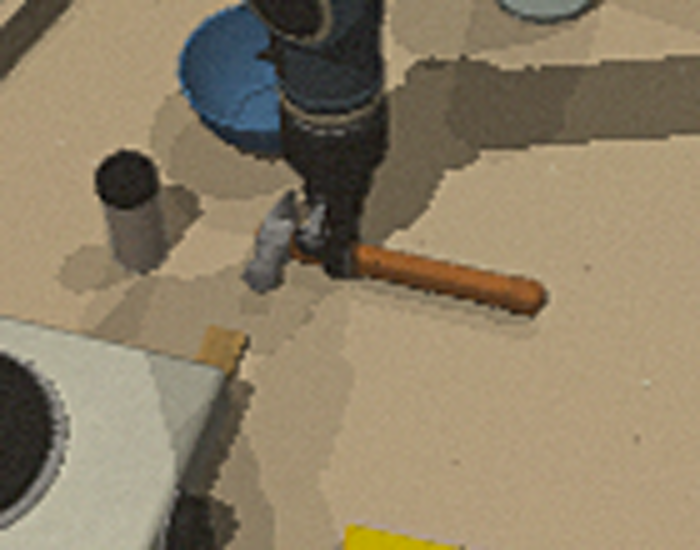

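>>> step_arm(
  deltas=[
    {"hand": 1,"linear": [5,-8,-1],"spin": -0.2},
    {"hand": 1,"linear": [0,-10,0],"spin": 0},
    {"hand": 1,"linear": [0,-10,0],"spin": 0},
    {"hand": 1,"linear": [0,0,0],"spin": 0},
  ],
)

```text
time: 6.22
tool_pos: [0.5954, -0.135, 0.0835]
ee_rot: [0.007, 0.996, 0.092, 0.005]
wrist_force: [-0.2, 0.1, -2.9]
opening: 0.188
```

```bash
python3 m.py 591.5 -119.5 82.5 10.5
```

```text
t 6.22 p [ 595.4 -135.    83.5] yaw 10.57 z [ 0.0111 -0.0128 -0.9999] F [-0.17  0.11 -2.9 ] T [0.012 0.036 0.01 ] op 0.188
tool delta mm [ -1.  -16.    0.8] spin 0.1
```

>>> step_arm(
  deltas=[
    {"hand": 1,"linear": [-0.5,-5,0.5],"spin": 0},
    {"hand": 1,"linear": [0,-4,0],"spin": 0},
    {"hand": 1,"linear": [0,0,0],"spin": 0},
  ],
)

```text
time: 6.6
tool_pos: [0.5931, -0.126, 0.083]
ee_rot: [0.007, 0.996, 0.092, 0.005]
wrist_force: [0.3, -1.0, -3.6]
opening: 0.189
```

```bash
python3 m.py 591.5 -119.5 82.5 10.5; python3 - <<'E'
from m import *
for n,b in(("side",(260,320,160,220)),("top",(280,330,155,195))):
    c=arm.read_camera(n); crop(c,*b,10,f"pics/{n}5.png"); np.savez(f"/tmp/{n}5.npz",**c)
E
```

```text
t 6.60 p [ 593.1 -126.    83. ] yaw 10.55 z [ 0.0113 -0.0133 -0.9998] F [ 0.29 -0.99 -3.61] T [0.046 0.023 0.027] op 0.189
tool delta mm [-0.4 -6.7  0.4] spin 0.1
```

View pics/side5.png

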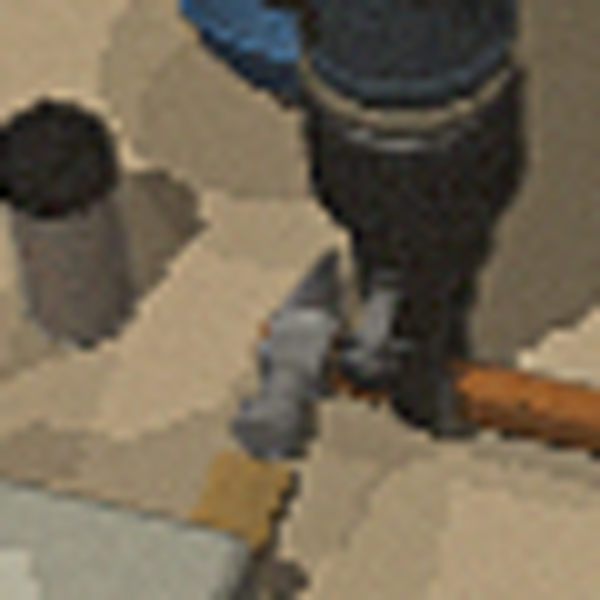

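View pics/top5.png

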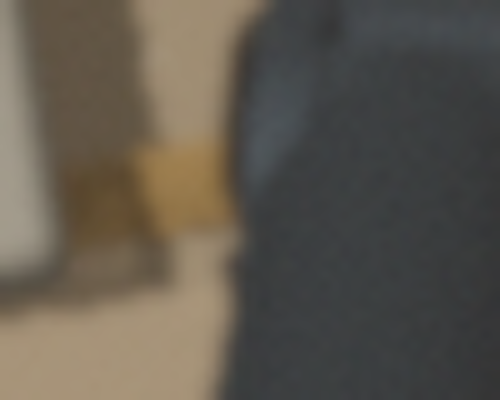

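>>> step_arm(
  deltas=[
    {"hand": 1,"linear": [2,-3,0.5],"spin": 0},
    {"hand": 1,"linear": [0,-3,0],"spin": 0},
  ],
)

```text
time: 6.95
tool_pos: [0.5942, -0.1207, 0.0824]
ee_rot: [0.007, 0.996, 0.091, 0.005]
wrist_force: [-0.2, 1.3, -3.1]
opening: 0.189
```

>>> step_arm(
  deltas=[
    {"hand": 1,"linear": [0,-3,0],"spin": 0},
  ],
)

```text
time: 7.08
tool_pos: [0.5936, -0.1176, 0.0823]
ee_rot: [0.007, 0.996, 0.091, 0.005]
wrist_force: [0.1, -0.6, -2.9]
opening: 0.189
```

```bash
python3 m.py 591.5 -119.5 82.5 10.5; python3 - <<'E'
from m import *
for n,b in(("side",(260,320,160,220)),):
    c=arm.read_camera(n); crop(c,*b,10,f"pics/{n}6.png"); np.savez(f"/tmp/{n}6.npz",**c)
E
```

```text
t 7.08 p [ 593.6 -117.6   82.3] yaw 10.44 z [ 0.0115 -0.014  -0.9998] F [ 0.12 -0.58 -2.88] T [-0.056  0.041  0.016] op 0.189
tool delta mm [-2.4  1.5 -0.2] spin -0.1
```

View pics/side6.png

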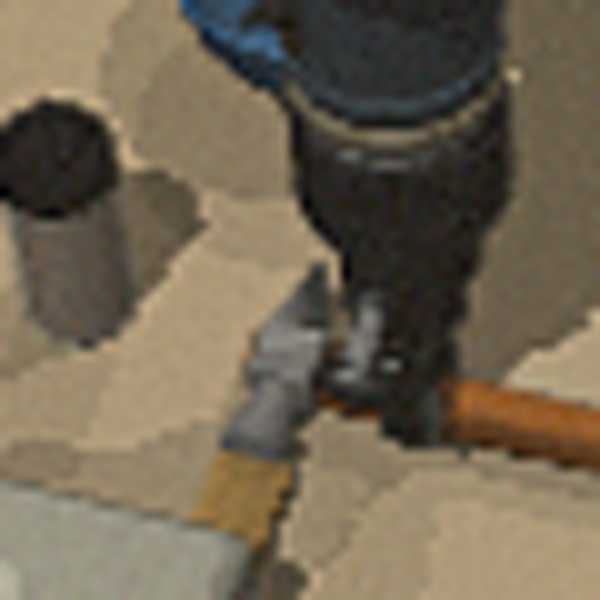

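>>> step_arm(
  deltas=[
    {"hand": 1,"linear": [0,-2,0],"spin": 0},
  ],
)

```text
time: 7.25
tool_pos: [0.5932, -0.1151, 0.0823]
ee_rot: [0.007, 0.996, 0.091, 0.005]
wrist_force: [-0.1, -0.5, -2.4]
opening: 0.186
```

>>> step_arm(
  deltas=[
    {"hand": 1,"linear": [0,-2,0],"spin": 0},
  ],
)

```text
time: 7.38
tool_pos: [0.5928, -0.113, 0.0823]
ee_rot: [0.007, 0.996, 0.091, 0.005]
wrist_force: [-0.8, -0.1, -1.9]
opening: 0.187
```

>>> step_arm(
  deltas=[
    {"hand": 1,"linear": [0,-2,0],"spin": 0},
  ],
)

```text
time: 7.5
tool_pos: [0.5924, -0.111, 0.0823]
ee_rot: [0.007, 0.996, 0.091, 0.005]
wrist_force: [0.0, -0.3, -2.4]
opening: 0.187
```

>>> step_arm(
  deltas=[
    {"hand": 1,"linear": [0,-2,0],"spin": 0},
  ],
)

```text
time: 7.62
tool_pos: [0.5921, -0.1089, 0.0823]
ee_rot: [0.007, 0.996, 0.091, 0.005]
wrist_force: [0.6, 0.0, -3.5]
opening: 0.189
```

>>> step_arm(
  deltas=[
    {"hand": 1,"linear": [0,-2,0],"spin": 0},
  ],
)

```text
time: 7.75
tool_pos: [0.5917, -0.1068, 0.0823]
ee_rot: [0.007, 0.996, 0.091, 0.005]
wrist_force: [-0.9, 0.1, -3.3]
opening: 0.19
```

```bash
python3 m.py; python3 - <<'E'
from m import *
for n,b in(("side",(260,320,160,220)),):
    c=arm.read_camera(n); crop(c,*b,10,f"pics/{n}7.png"); np.savez(f"/tmp/{n}7.npz",**c)
E
```

```text
t 7.75 p [ 591.7 -106.8   82.3] yaw 10.46 z [ 0.0118 -0.0139 -0.9998] F [-0.89  0.09 -3.28] T [-0.018  0.016 -0.05 ] op 0.190
```

View pics/side7.png

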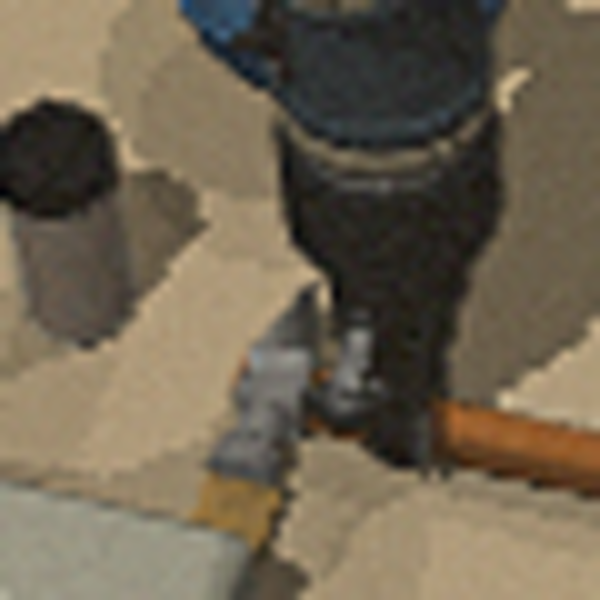

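>>> step_arm(
  deltas=[
    {"hand": 1,"linear": [0,-2,0],"spin": 0},
  ],
)

```text
time: 7.92
tool_pos: [0.5913, -0.1045, 0.0823]
ee_rot: [0.007, 0.996, 0.091, 0.005]
wrist_force: [0.2, -0.1, -2.4]
opening: 0.187
```

>>> step_arm(
  deltas=[
    {"hand": 1,"linear": [0,-2,0],"spin": 0},
  ],
)

```text
time: 8.05
tool_pos: [0.5909, -0.1024, 0.0822]
ee_rot: [0.007, 0.996, 0.091, 0.005]
wrist_force: [0.2, -1.2, -3.0]
opening: 0.188
```

>>> step_arm(
  deltas=[
    {"hand": 1,"linear": [0,-2,0],"spin": 0},
  ],
)

```text
time: 8.18
tool_pos: [0.5906, -0.1003, 0.0822]
ee_rot: [0.007, 0.996, 0.091, 0.005]
wrist_force: [-0.1, 0.3, -2.5]
opening: 0.19
```

>>> step_arm(
  deltas=[
    {"hand": 1,"linear": [0,-2,0],"spin": 0},
  ],
)

```text
time: 8.3
tool_pos: [0.5902, -0.0982, 0.0822]
ee_rot: [0.007, 0.996, 0.091, 0.005]
wrist_force: [0.3, 0.0, -3.4]
opening: 0.188
```

>>> step_arm(
  deltas=[
    {"hand": 1,"linear": [0,-1.5,0],"spin": 0},
  ],
)

```text
time: 8.43
tool_pos: [0.5899, -0.0965, 0.0822]
ee_rot: [0.007, 0.996, 0.091, 0.005]
wrist_force: [-0.7, 0.1, -3.0]
opening: 0.185
```

>>> step_arm(
  deltas=[
    {"hand": 1,"linear": [0,-1.5,0],"spin": 0},
  ],
)

```text
time: 8.55
tool_pos: [0.5896, -0.095, 0.0821]
ee_rot: [0.007, 0.996, 0.091, 0.005]
wrist_force: [0.7, 0.1, -3.5]
opening: 0.188
```

>>> step_arm(
  deltas=[
    {"hand": 1,"linear": [0,-1.5,0],"spin": 0},
  ],
)

```text
time: 8.68
tool_pos: [0.5893, -0.0934, 0.0821]
ee_rot: [0.007, 0.996, 0.091, 0.005]
wrist_force: [0.2, 0.3, -2.0]
opening: 0.189
```

>>> step_arm(
  deltas=[
    {"hand": 1,"linear": [0,-1.5,0],"spin": 0},
  ],
)

```text
time: 8.8
tool_pos: [0.589, -0.0919, 0.0821]
ee_rot: [0.007, 0.996, 0.091, 0.005]
wrist_force: [0.5, -0.1, -2.0]
opening: 0.186
```

>>> step_arm(
  deltas=[
    {"hand": 1,"linear": [0,-1.5,0],"spin": 0},
  ],
)

```text
time: 8.93
tool_pos: [0.5887, -0.0903, 0.0821]
ee_rot: [0.007, 0.996, 0.091, 0.005]
wrist_force: [-0.1, 0.3, -1.7]
opening: 0.184
```

>>> step_arm(
  deltas=[
    {"hand": 1,"linear": [0,-1.5,0],"spin": 0},
  ],
)

```text
time: 9.05
tool_pos: [0.5884, -0.0887, 0.0821]
ee_rot: [0.007, 0.996, 0.091, 0.005]
wrist_force: [1.2, 0.1, -3.1]
opening: 0.187
```

```bash
python3 m.py; python3 - <<'E'
from m import *
for n,b in(("side",(260,320,160,220)),):
    c=arm.read_camera(n); crop(c,*b,10,f"pics/{n}8.png"); np.savez(f"/tmp/{n}8.npz",**c)
E
```

```text
t 9.05 p [588.4 -88.7  82.1] yaw 10.47 z [ 0.0119 -0.0137 -0.9998] F [ 1.16  0.08 -3.06] T [-0.049  0.051  0.025] op 0.187
```

View pics/side8.png

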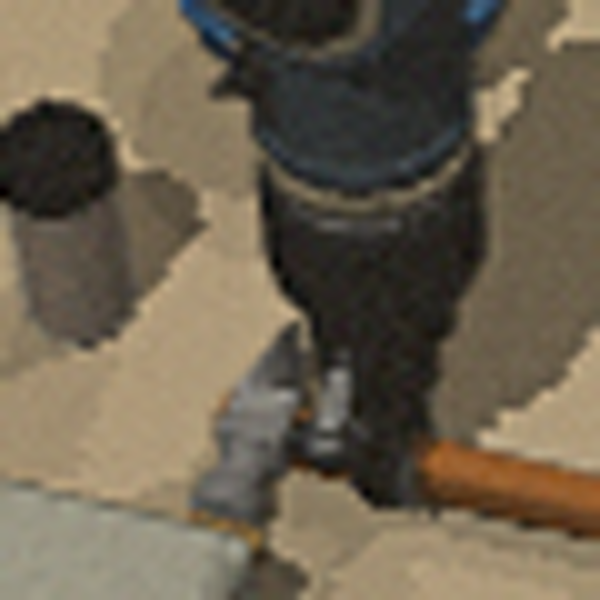

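>>> step_arm(
  deltas=[
    {"hand": 1,"linear": [0,-1.5,0],"spin": 0},
  ],
)

```text
time: 9.22
tool_pos: [0.5881, -0.087, 0.082]
ee_rot: [0.007, 0.996, 0.091, 0.005]
wrist_force: [0.4, 0.4, -2.5]
opening: 0.187
```

>>> step_arm(
  deltas=[
    {"hand": 1,"linear": [0,-1.5,0],"spin": 0},
  ],
)

```text
time: 9.35
tool_pos: [0.5878, -0.0854, 0.082]
ee_rot: [0.007, 0.996, 0.091, 0.005]
wrist_force: [-0.6, -0.4, -2.0]
opening: 0.184
```

>>> step_arm(
  deltas=[
    {"hand": 1,"linear": [0,-1.5,0],"spin": 0},
  ],
)

```text
time: 9.48
tool_pos: [0.5875, -0.0838, 0.082]
ee_rot: [0.007, 0.996, 0.091, 0.005]
wrist_force: [0.6, 0.2, -2.4]
opening: 0.189
```

>>> step_arm(
  deltas=[
    {"hand": 1,"linear": [0,-1.5,0],"spin": 0},
  ],
)

```text
time: 9.6
tool_pos: [0.5873, -0.0823, 0.082]
ee_rot: [0.007, 0.996, 0.091, 0.005]
wrist_force: [0.0, -1.2, -3.0]
opening: 0.188
```

>>> step_arm(
  deltas=[
    {"hand": 1,"linear": [0,-1.5,0],"spin": 0},
  ],
)

```text
time: 9.72
tool_pos: [0.587, -0.0815, 0.082]
ee_rot: [0.008, 0.996, 0.091, 0.005]
wrist_force: [0.8, -3.2, -3.1]
opening: 0.187
```

>>> step_arm(
  deltas=[
    {"hand": 1,"linear": [0,-1,0],"spin": 0},
  ],
)

```text
time: 9.85
tool_pos: [0.5869, -0.0813, 0.0821]
ee_rot: [0.008, 0.996, 0.09, 0.006]
wrist_force: [0.9, -2.4, -2.7]
opening: 0.187
```

>>> step_arm(
  deltas=[
    {"hand": 1,"linear": [0,-2,0],"spin": 0},
  ],
)

```text
time: 9.98
tool_pos: [0.5867, -0.0806, 0.0821]
ee_rot: [0.009, 0.996, 0.09, 0.006]
wrist_force: [0.6, -5.4, -2.8]
opening: 0.185
```

>>> step_arm(
  deltas=[
    {"hand": 1,"linear": [0,6,0],"spin": 0},
    {"hand": 1,"linear": [0,6,0],"spin": 0},
    {"hand": 1,"linear": [0,0,0],"spin": 0},
  ],
)

```text
time: 10.35
tool_pos: [0.5887, -0.0911, 0.0821]
ee_rot: [0.008, 0.996, 0.091, 0.005]
wrist_force: [-0.3, -0.1, -2.8]
opening: 0.186
```

```bash
python3 m.py 586.7 -80.6 82 10.5; python3 - <<'E'
from m import *
for n,b in(("side",(240,320,160,220)),):
    c=arm.read_camera(n); crop(c,*b,10,f"pics/{n}9.png"); np.savez(f"/tmp/{n}9.npz",**c)
E
```

```text
t 10.35 p [588.7 -91.1  82.1] yaw 10.41 z [ 0.0119 -0.0145 -0.9998] F [-0.3  -0.1  -2.81] T [ 0.059  0.077 -0.036] op 0.186
tool delta mm [ -0.1 -10.7  -0.1] spin -0.1
```

View pics/side9.png

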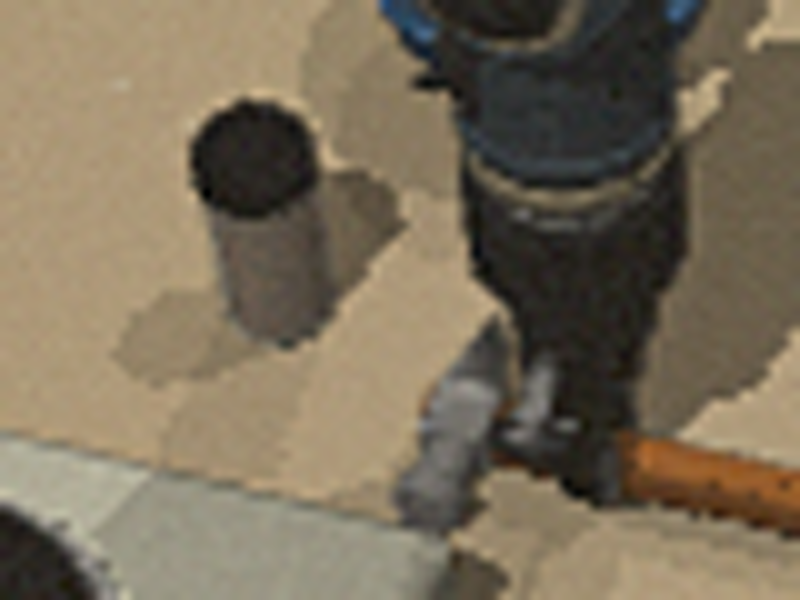

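>>> step_arm(
  deltas=[
    {"hand": 1,"linear": [0,-4,0],"spin": 0},
    {"hand": 1,"linear": [0,-3,0],"spin": 0},
  ],
)

```text
time: 10.65
tool_pos: [0.5872, -0.0827, 0.0819]
ee_rot: [0.007, 0.996, 0.091, 0.005]
wrist_force: [0.6, 0.4, -2.8]
opening: 0.188
```

>>> step_arm(
  deltas=[
    {"hand": 1,"linear": [0,-2,0],"spin": 0},
  ],
)

```text
time: 10.78
tool_pos: [0.5868, -0.0808, 0.0819]
ee_rot: [0.008, 0.996, 0.091, 0.005]
wrist_force: [0.2, -3.3, -1.3]
opening: 0.188
```

>>> step_arm(
  deltas=[
    {"hand": 1,"linear": [0,-2,0],"spin": 0},
  ],
)

```text
time: 10.9
tool_pos: [0.5866, -0.0805, 0.082]
ee_rot: [0.009, 0.996, 0.09, 0.005]
wrist_force: [0.7, -5.4, -3.7]
opening: 0.187
```

>>> step_arm(
  deltas=[
    {"hand": 1,"linear": [0,-3,0],"spin": 0},
  ],
)

```text
time: 11.02
tool_pos: [0.5863, -0.08, 0.0821]
ee_rot: [0.01, 0.996, 0.089, 0.006]
wrist_force: [1.2, -6.3, -3.8]
opening: 0.189
```

>>> step_arm(
  deltas=[
    {"hand": 1,"linear": [0,-4,0],"spin": 0},
  ],
)

```text
time: 11.15
tool_pos: [0.5858, -0.0793, 0.0822]
ee_rot: [0.012, 0.996, 0.087, 0.006]
wrist_force: [1.0, -8.2, -2.6]
opening: 0.189
```

>>> step_arm(
  deltas=[
    {"hand": 1,"linear": [0,-5,0],"spin": 0},
  ],
)

```text
time: 11.28
tool_pos: [0.5853, -0.0784, 0.0824]
ee_rot: [0.014, 0.996, 0.085, 0.007]
wrist_force: [1.9, -9.2, -3.6]
opening: 0.184
```

>>> step_arm(
  deltas=[
    {"hand": 1,"linear": [0,6,0],"spin": 0},
    {"hand": 1,"linear": [0,8,0],"spin": 0},
    {"hand": 1,"linear": [0,10,0],"spin": 0},
    {"hand": 1,"linear": [0,0,0],"spin": 0},
    {"hand": 1,"linear": [0,0,0],"spin": 0},
    {"hand": 1,"linear": [0,0,0],"spin": 0},
  ],
)

```text
time: 12.02
tool_pos: [0.5895, -0.1016, 0.0829]
ee_rot: [0.013, 0.996, 0.086, 0.006]
wrist_force: [-0.1, -0.2, -3.3]
opening: 0.186
```

```bash
python3 m.py 586.7 -80.6 82 10.5; python3 - <<'E'
from m import *
for n,b in(("side",(240,320,160,220)),("top",(270,340,140,200))):
    c=arm.read_camera(n); crop(c,*b,10,f"pics/{n}10.png"); np.savez(f"/tmp/{n}10.npz",**c)
    P=cloud(c); hsv=cv2.cvtColor(c["frame"],cv2.COLOR_RGB2HSV)
    m=(P[...,2]>.05)&(P[...,2]<.11)&(P[...,0]>.5)&(P[...,0]<.95)&(P[...,1]>-.09)&(P[...,1]<.45)
    m=comp(m,(200,150) if n=="top" else (228,228))
    r=rect(P,m&(hsv[...,1]<60)&(hsv[...,2]>110)); print("hob",r[:3])
E
```

```text
t 12.03 p [ 589.5 -101.6   82.9] yaw 9.87 z [ 0.0149 -0.0246 -0.9996] F [-0.14 -0.2  -3.32] T [ 0.031  0.059 -0.014] op 0.186
tool delta mm [  0.8 -21.2   0.4] spin -0.6
hob ((687.4185791015625, 241.37698364257812), (284.4406433105469, 459.604248046875), 10.650803565979004)
hob ((690.3834838867188, 238.23757934570312), (282.7052917480469, 459.73175048828125), 11.079734802246094)
```

View pics/top10.png

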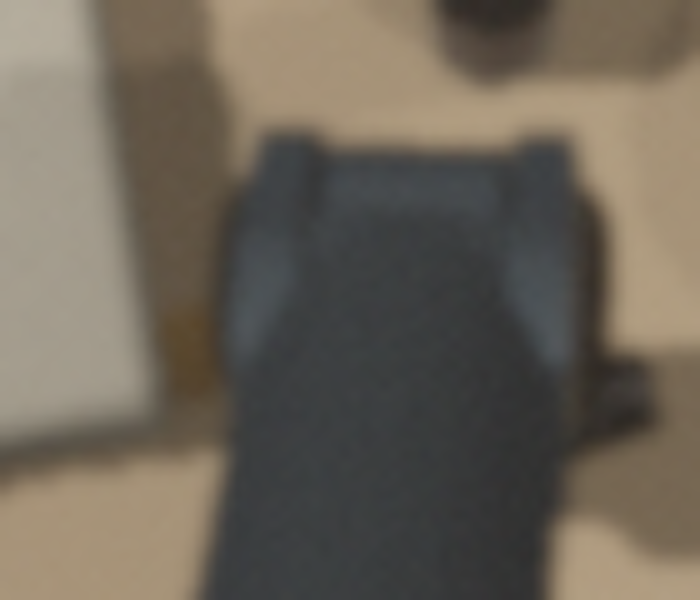

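View pics/side10.png

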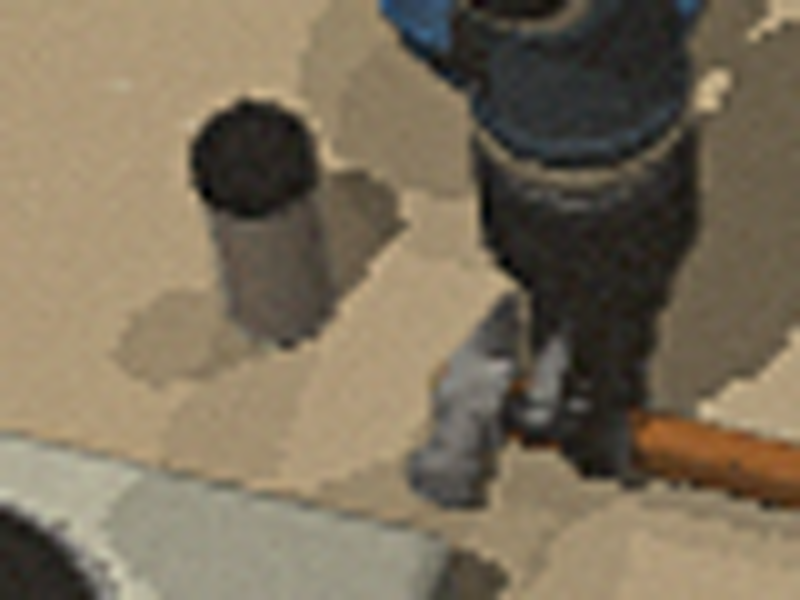

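>>> step_arm(
  deltas=[
    {"hand": 1,"linear": [0,10,-10],"spin": 0},
    {"hand": 1,"linear": [-20,10,-10],"spin": 0},
    {"hand": 1,"linear": [-35,10,0],"spin": 0},
    {"hand": 1,"linear": [-35,20,0],"spin": 0},
    {"hand": 1,"linear": [-10,30,0],"spin": 0},
    {"hand": 1,"linear": [0,35,0],"spin": 0},
    {"hand": 1,"linear": [0,20,0],"spin": 0},
    {"hand": 1,"linear": [0,0,0],"spin": 0},
  ],
)

```text
time: 13.12
tool_pos: [0.5043, -0.2608, 0.1115]
ee_rot: [0.014, 0.996, 0.083, 0.006]
wrist_force: [-0.0, 1.2, -3.1]
opening: 0.186
```

```bash
python3 m.py 500 -240 79 10.5
```

```text
t 13.12 p [ 504.3 -260.8  111.5] yaw 9.57 z [ 0.0142 -0.0276 -0.9995] F [-0.03  1.23 -3.14] T [ 0.059  0.063 -0.025] op 0.186
tool delta mm [ -1.1 -22.2  31.9] spin -0.9
```

>>> step_arm(
  deltas=[
    {"hand": 1,"linear": [0,0,14],"spin": 0},
    {"hand": 1,"linear": [0,0,10],"spin": 0},
    {"hand": 1,"linear": [0,0,4],"spin": 0},
    {"hand": 1,"linear": [0,0,0],"spin": 0},
  ],
)

```text
time: 13.62
tool_pos: [0.5043, -0.2564, 0.0804]
ee_rot: [0.012, 0.996, 0.086, 0.005]
wrist_force: [-0.9, -1.4, -3.6]
opening: 0.184
```

>>> step_arm(
  deltas=[
    {"hand": 1,"linear": [0,0,1.5],"spin": 0},
  ],
)

```text
time: 13.75
tool_pos: [0.5046, -0.2561, 0.0789]
ee_rot: [0.012, 0.996, 0.087, 0.005]
wrist_force: [-0.8, -1.1, 1.4]
opening: 0.184
```

>>> step_arm(
  deltas=[
    {"hand": 0.7,"linear": [0,0,0],"spin": 0},
    {"hand": 0.5,"linear": [0,0,0],"spin": 0},
    {"hand": 0.3,"linear": [0,0,0],"spin": 0},
    {"hand": 0.2,"linear": [0,0,0],"spin": 0},
    {"hand": 0.2,"linear": [0,0,-5],"spin": 0},
    {"hand": 0.2,"linear": [0,0,-15],"spin": 0},
    {"hand": 0.2,"linear": [0,0,-35],"spin": 0},
    {"hand": 0.2,"linear": [0,0,-50],"spin": 0},
    {"hand": 0.2,"linear": [0,0,-50],"spin": 0},
    {"hand": 0.2,"linear": [-40,0,-20],"spin": 0},
    {"hand": 0.2,"linear": [0,50,0],"spin": 0},
    {"hand": 0.2,"linear": [0,50,0],"spin": 0},
  ],
)

```text
time: 15.25
tool_pos: [0.4812, -0.3547, 0.2721]
ee_rot: [0.014, 0.996, 0.091, 0.01]
wrist_force: [0.8, 0.1, 0.1]
opening: 0.795
```

>>> step_arm(
  deltas=[
    {"hand": 0.2,"linear": [0,50,0],"spin": 0},
    {"hand": 0.2,"linear": [0,50,0],"spin": 0},
    {"hand": 0.2,"linear": [0,50,0],"spin": 0},
    {"hand": 0.2,"linear": [0,0,0],"spin": 0},
    {"hand": 0.2,"linear": [0,0,0],"spin": 0},
  ],
)

```text
time: 15.88
tool_pos: [0.5071, -0.5095, 0.283]
ee_rot: [0.017, 0.996, 0.089, 0.012]
wrist_force: [0.9, 0.6, -0.4]
opening: 0.801
```

```bash
python3 m.py; python3 - <<'E'
from m import *
for n in("side","top"):
    c=arm.read_camera(n); cv2.imwrite(f"pics/{n}11.png",c["frame"][:,:,::-1]); np.savez(f"/tmp/{n}11.npz",**c)
    crop(c,*((270,400,90,220) if n=="top" else (240,400,140,250)),4.5,f"pics/{n}11z.png")
    P=cloud(c); hsv=cv2.cvtColor(c["frame"],cv2.COLOR_RGB2HSV)
    m=(P[...,2]>.05)&(P[...,2]<.11)&(P[...,0]>.5)&(P[...,0]<.95)&(P[...,1]>-.09)&(P[...,1]<.45)
    m=comp(m,(200,150) if n=="top" else (228,228)); w=m&(hsv[...,1]<60)&(hsv[...,2]>110)
    r=rect(P,w); print("hob",r[:3])
    for tag in("0","11"):
        Q=cloud(dict(np.load(f"/tmp/{n}{tag}.npz")))[w]; Q=Q[(Q[:,2]<.08)]
        A=np.c_[Q[:,:2],np.ones(len(Q))]; print(tag,"plane slope",np.linalg.lstsq(A,Q[:,2],rcond=None)[0].round(4))
    h=(hsv[...,0]<14)&(hsv[...,1]>140)&(P[...,0]>.3)&(P[...,0]<.6)&(P[...,1]>-.4)&(P[...,1]<-.15)
    Q=P[h]; u=np.linalg.svd(Q-Q.mean(0),full_matrices=False)[2][0]; print("handle",len(Q),Q.mean(0).round(4),u.round(3))
    s=(hsv[...,0]>10)&(hsv[...,0]<22)&(hsv[...,1]>95)&(P[...,0]>.58)&(P[...,0]<.68)&(P[...,1]>-.12)&(P[...,1]<0)
    print("shim px",s.sum(), P[s].min(0).round(3) if s.any() else "")
E
```

```text
t 15.88 p [ 507.1 -509.5  283. ] yaw 10.27 z [ 0.0267 -0.031  -0.9992] F [ 0.87  0.6  -0.38] T [ 0.068  0.059 -0.014] op 0.801
hob ((688.0947265625, 241.46917724609375), (281.6950378417969, 458.9859924316406), 10.542555809020996)
0 plane slope [0.0009 0.0004 0.0681]
11 plane slope [0.001  0.0005 0.0681]
handle 126 [ 0.4391 -0.2642  0.0197] [-0.983 -0.18   0.022]
shim px 0 
hob ((689.801513671875, 238.57424926757812), (282.04254150390625, 459.3778381347656), 10.794951438903809)
0 plane slope [0.0028 0.0004 0.0651]
11 plane slope [0.0033 0.0007 0.0648]
handle 53 [ 0.4506 -0.2697  0.024 ] [-0.985 -0.172  0.002]
shim px 73 [ 0.613 -0.033  0.001]
```

View pics/top11z.png

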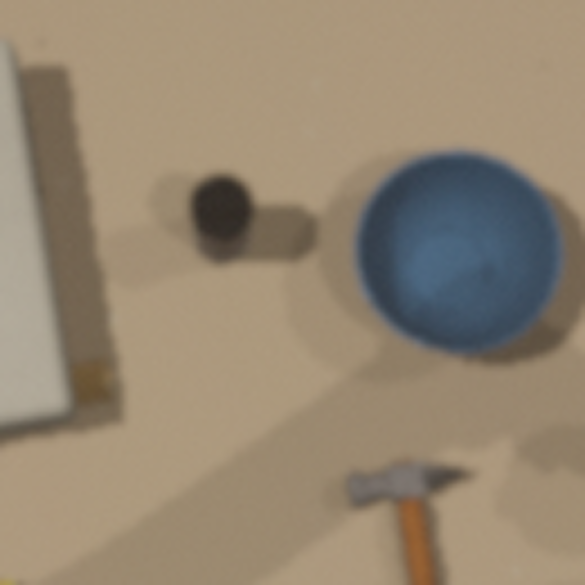

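View pics/side11.png

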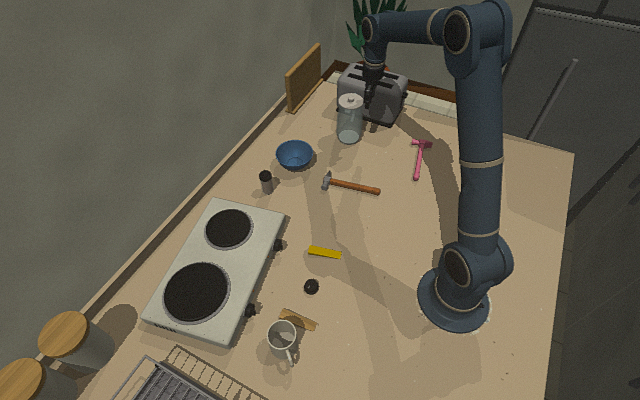

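>>> step_arm(
  deltas=[
    {"hand": 0.2,"linear": [-15,0,-15],"spin": 0},
    {"hand": 0.2,"linear": [-30,0,-10],"spin": 0},
    {"hand": 0.2,"linear": [-30,0,0],"spin": 0},
    {"hand": 0.2,"linear": [0,0,0],"spin": 0},
    {"hand": 0.2,"linear": [0,0,0],"spin": 0},
  ],
)

```text
time: 16.6
tool_pos: [0.4293, -0.5189, 0.3135]
ee_rot: [0.018, 0.996, 0.092, 0.013]
wrist_force: [0.4, 0.8, -1.1]
opening: 0.802
```

```bash
python3 m.py; python3 - <<'E'
from m import *
c=arm.read_camera("top"); a=dict(np.load("/tmp/top0.npz"))
cv2.imwrite("pics/top12.png",c["frame"][:,:,::-1])
Q=cloud(c);P=cloud(a)
for n,lo,hi in(("pitcher",(.5,-.56,.15),(.68,-.4,.23)),("bowl",(.6,-.36,.03),(.82,-.17,.08)),("jar",(.66,-.16,.06),(.8,-.06,.11))):
    for k,X in(("before",P),("after",Q)):
        m=((X>lo)&(X<hi)).all(-1); print(n,k,m.sum(),np.median(X[m],0).round(4) if m.any() else "")
E
```

```text
t 16.60 p [ 429.3 -518.9  313.5] yaw 10.55 z [ 0.0296 -0.0342 -0.999 ] F [ 0.4   0.76 -1.09] T [ 0.042  0.001 -0.039] op 0.802
pitcher before 995 [ 0.5846 -0.5125  0.1955]
pitcher after 991 [ 0.5838 -0.5121  0.1955]
bowl before 724 [ 0.7435 -0.2972  0.051 ]
bowl after 715 [ 0.7433 -0.2972  0.051 ]
jar before 187 [ 0.7384 -0.1138  0.0918]
jar after 188 [ 0.7379 -0.1138  0.0913]
```

View pics/top12.png

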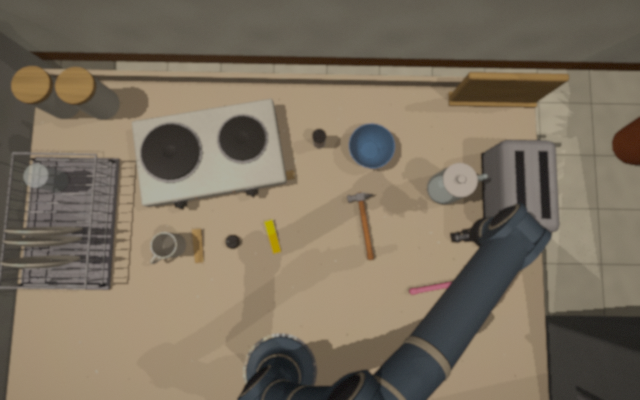

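```bash
python3 -c "
from cell import arm
print(arm.hand_in())"
```

```text
the job is handed in; nothing more can be done
None
```

The shim is driven in under the short foot and the hammer is back on the open worktop. I handed the job in at about 17 s of the 48 s allowed; the interface gave no verdict.

- **Driving the shim:** I gripped the hammer on its handle with 90 N. The first tap pushed the shim about 38 mm, until it met the foot at about 5 N. I drew the hammer back about 10 mm, then pushed again up to about 9 N by the wrist reading (about 1 N noise). After that I withdrew the hammer and held it clear for over 0.3 s.
- **Did it stop advancing?** It still crept about 1 mm between 5 and 9 N. I stopped there because 8 to 12 N counts as well tight.
- **Laying the hammer down:** I put it back near where it started and released it. Its handle measured level to about 0.02 rad, and it lies clear of the shim and hot plate.
- **Hot plate:** It measured within about 1 mm of its start position in both cameras. Its top's slope changed by less than 0.001 rad.
- **Other objects:** The pitcher, bowl and spice jar measured within about 1 mm of where they were. The mug, range knob and spare shim looked unmoved in the last picture, but I did not measure them.

**Not confirmed:** the pinch force under the foot could not be measured directly, so I judge it tight only from the push force. The side camera could no longer see the shim once it was in. The top camera showed just its butt end, still projecting beside the hot plate.

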